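Reload the pipette-tip box

TASK

Reload the pipette-tip box: lift the full tip tray out of its refill pack, keep it level, set it on the neck of the box and push it straight down until both end hooks have clicked over it, pressing no harder than that takes. Then put the cover on the box, fully down, and let go; leave the other things alone.

Things in the scene. Friction and masses are not known exactly. Their poses are not given: they have to be found in the camera images.
- tray_center (a point): loose tip tray, half-way up its two gripping sides; z up. Light grey plate 58 (x) x 86 (y) x 4 mm, about 90 g. A wall 14 mm tall runs along each 86 mm edge: grip across x, 58 mm. Above this point: plate underside 3 mm, plate top (level with the walls' top) 7 mm; walls' lower edge 7 mm below. The ends (y = +-43 mm) have no wall.
- tip_tray: the same tray; origin at the middle of its plate's underside (3 mm above tray_center). 5 x 8 pale pipette tips stand in it, loose, over 42 x 69 mm; they reach 40 mm below the plate's underside and 9 mm above it.
- box_seat (a point): middle of the tip box's seat: level top of its hollow neck, 80 mm above the bench when not pressed; z up, x across, y along towards hook_tip_left. Neck 51 x 80 mm outside, 46 x 75 mm inside. The tray is home with its plate's underside on the seat, centred, x and y along the box's (half turn allowed): tray_center is then 3 mm lower than this point; its walls hang outside the neck with 1.5 mm play a side.
- tip_box: the white box, clamped on the platform of a low stand with four springs (106 x 140 mm, fixed to the bench); origin at the middle of the box's underside, 55 mm below box_seat, same axes. It stays level but sinks several mm under a push, down to a hard stop, and comes up again. Base 74 (x) x 108 (y) mm; its level ledge, 30 mm above the origin, carries the cover; the neck rises from it.
- hook_tip_left (a point): tip of the springy hook at the box's +y end (18 mm wide); its sloped head ends 15 mm above the seat. Tray ends meet the slopes about 10 mm above home and push the hook out 3 mm; then it clicks back over the plate (lip 5 mm above the seat, 1 mm play). The push for both hooks grows to 12-22 N, then falls off by some newtons at the click; the thin plastic bears up to 30 N.
- hook_tip_right (a point): the same for the like hook at the box's -y end.
- cover_center (a point): loose clear cover: upside-down open box 68 (x) x 104 (y) x 49 mm, walls 2 mm, 60 g, mouth-down on the bench; this point is its middle, half-way up; z up. Grip across x (68 mm). It goes over tray and hooks (3 mm play all round) and stands on the box's ledge, long side along the box's; cover_center is then level with box_seat within 1 mm.
- refill_pack: clear open carrier in which the tray first stands, fixed to the bench; origin at the middle of its underside, rim 50 mm above; outside 51 x 80 mm at the rim, axes as the tray's. The tray's plate lies on the rim and lifts straight out.
- bottle_ldpe: bystander: square white plastic bottle, 60 x 61 x 120 mm, origin under its middle; leave alone
- flask: bystander: conical flask with stopper, 68 mm wide, 130 mm tall, origin under its middle; leave alone
- dropper: bystander: small dropper bottle with a red bulb, 42 mm wide, 120 mm tall, origin under its middle; leave alone
Not all that is in view belongs to the job. What is shaped like the part that bears cover_center but yellow is not meant.

How it is judged:
By the outcome, as a careful person would: the job done as asked, in the order asked, and still so for the second after the job is handed in, with the robot touching nothing.
It also fails if it takes over 70 s, if anything falls off the work surface, if the arm or the gripper's body presses on something with over 40 N, if the wrist force passes 120 N, or if a joint passes its speed limit or range.

ROBOT

A 6-joint arm with a two-finger parallel gripper is mounted at the origin on a cart in front of the work surface, level with it; the furniture and walls round the work are solid. World frame = base frame: x ahead of the robot, y to its left, z up, the work surface at z = 0. Lengths are in m, angles in degrees, forces in N, time in s.
With the tool pointing down it reaches from about 0.35 to 0.725 m from the base axis. Payload 4.3 kg.
Tool frame: the origin (TCP) lies midway between the tips of the shut fingers; the grasp point (between the pads) lies 19 mm behind it; z points along the fingers, y is the direction in which the jaws open and shut (so a half turn about z gives the same grasp; the last joint's range is limited). The gripper opens to 85 mm and grips with 20 to 120 N. Pads are 22 mm wide; open, the fingers measure 114 mm over their backs; the gripper's body (76 mm by 85 mm) begins 54 mm behind the grasp point. The pads swing forward as they close: fully open they stand 13 mm farther back than shut.
Start: joints at [-80.289, 21.618, 4.641, 73.018, 0, 83.68], TCP at [0.159, -0.553, 0.231] pointing down, gripper open.
Joint ranges: [-156.06, 156.06], [-48.1, 94.91], [-58.44, 69.94], [-101.28, 121.22], [-78.64, 73.56], [-180, 180]. Speed limits (degrees/s): [147.25, 147.25, 180, 180, 180, 180].

INTERFACE

Orientations are given as [roll, pitch, yaw] about the fixed x, y, z axes, in that order (R = Rz(yaw) Ry(pitch) Rx(roll)).
In Python, from rig import arm gives the robot as it stands. The module is installed in compiled form; this text tells all that it offers.
- The arm moves only by the tool arm_command, never from a script. Its argument "plan" is a list of rows, each a list of 4 numbers: the shift along the tool's x, y, z in units of 0.03 m (1.0 is 0.03 m), then the turn about the tool's z in units of 4 degrees (1.0 is 4 degrees). In form: [[tx, ty, tz, roll], ...]. A call has 1 to 8 rows; each row shifts and turns the commanded pose from where the row before left it, along the tool's axes as they then stand; what a row does not reach is not made up. A row lasts 1/8 s, in which the tool goes at most 62.5 mm and 10.7 degrees, less where a joint would pass 70% of its speed; a pose out of reach is approached as far as the arm can. A call with a number of a shift or a turn outside -1 to 1 is refused whole. A call with a gripper value outside its range is refused whole. "gripper" is the closure in counts, from 0 (fully open) to 255 (shut), set as the call begins (left out, the last holds). The fingers move at their own pace and stop on an object; "newtons" is the grip in N (left out, the last holds). Time passes only in rows, so rows that do not move let the fingers close. It gives the time, the measured TCP pose, the force and the opening at its end, in the units of the state.
- arm.get_obs(): the state, without advancing time (a new reading comes with each control period).
- arm.get_image(name): name is "side" or "top" or "wrist"; returns a dict with "img" (480x640x3 uint8, red, green, blue), "mtx" (3x3 intrinsics, pixels), "dist_coeffs" ([k1, k2, p1, p2, k3] as OpenCV has them; the pictures are not rectified), "extrinsics" (4x4, takes a point from camera to world coordinates). Camera axes: x right, y down, z forward; pixel columns grow to the right and rows downward; lengths in m; the calibration is good to about 2 mm. A picture is of the moment at which its call begins. There is no depth.
- arm.finish_job(): hands the job in, once; it reports no verdict.
The state is a dict: "time": time; "q": joint angles; "dq": joint speeds; "tau": joint torques, N m; "tcp_pos": TCP position; "tcp_rot": TCP orientation; "ft_force": force on the tool from outside, world axes, zero at the start; "torque": the same for the moment, N m; "grip_width": opening from 0.0 (shut) to 1.0 (fully open).
Only numpy, scipy, OpenCV 4.12 (cv2) and the standard library are available. Lean on these libraries where they do the work, as an engineer would, in place of code of your own. Each camera call takes 0.05 s, during which the arm holds its last target. There are 200 camera calls.

## Working session

There is one attempt and no reset: what is moved stays moved. The work goes in short steps, Python scripts to look and compute and a tool call to move; the robot and the scene stay as the last step left them, time stands still between calls to the robot, and variables do not carry over. Pictures are saved under pics/ and viewed, about 8 in all and at most 12, crops included, and the job is handed in when it is done.

Besides the shell and the picture viewer there is one more tool, called after "Emit:" as name(argument=value, ...) on one line, values as JSON. arm_command: Moves the arm, as the interface text tells. Its arguments: {"type":"object","properties":{"plan":{"type":"array"},"gripper":{"type":"number"},"newtons":{"type":"number"}},"required":["plan"]}

```bash
mkdir -p pics
cat > h.py <<'E'
import numpy as np, cv2
from rig import arm
def grab(n,fn=None):
    d=arm.get_image(n); d={k:np.array(v) for k,v in d.items()}
    np.savez(f'pics/{n}.npz',**d)
    if fn: cv2.imwrite('pics/'+fn,d['img'][:,:,::-1])
    return d
def load(n): return dict(np.load(f'pics/{n}.npz'))
def ray(d,uv):
    p=cv2.undistortPoints(np.array(uv,float).reshape(-1,1,2),d['mtx'],d['dist_coeffs']).reshape(-1,2)
    r=np.c_[p,np.ones(len(p))]@d['extrinsics'][:3,:3].T
    return d['extrinsics'][:3,3],r
def onz(d,uv,z):
    c,r=ray(d,uv); return c+r*((z-c[2])/r[:,2])[:,None]
def proj(d,P):
    T=np.linalg.inv(d['extrinsics']); 
    return cv2.projectPoints(np.array(P,float).reshape(-1,1,3),cv2.Rodrigues(T[:3,:3])[0],T[:3,3],d['mtx'],d['dist_coeffs'])[0].reshape(-1,2)
E
python3 - <<'E'
from h import *
np.set_printoptions(precision=3,suppress=True)
for n in('top','side','wrist'):
    d=grab(n,n+'0.png'); print(n,d['extrinsics'],d['mtx'][0,0])
print(arm.get_obs())
E
```

```text
top [[-0.007 -0.993  0.116  0.38 ]
 [-1.     0.009  0.015 -0.001]
 [-0.016 -0.116 -0.993  1.41 ]
 [ 0.     0.     0.     1.   ]] 559.9409918455269
side [[-0.891 -0.228  0.392  0.042]
 [-0.453  0.472 -0.756  0.956]
 [-0.013 -0.852 -0.524  0.731]
 [ 0.     0.     0.     1.   ]] 467.8598521105987
wrist [[ 0.276 -0.917 -0.289  0.233]
 [-0.961 -0.264 -0.08  -0.53 ]
 [-0.003  0.3   -0.954  0.374]
 [ 0.     0.     0.     1.   ]] 347.1536070358814
{'time': 0.15, 'q': array([-80.288,  21.652,   4.581,  73.017,  -0.001,  83.679]), 'dq': array([-0.01 , -0.12 ,  0.135,  0.021, -0.026,  0.039]), 'tau': array([  0.001, -46.404,  27.017,   0.014,  -0.   ,   0.   ]), 'tcp_pos': array([ 0.159, -0.552,  0.231]), 'tcp_rot': array([-179.911,   -0.009,   16.033]), 'ft_force': array([ 0.212, -0.349, -0.379]), 'torque': array([ 0.009, -0.024,  0.01 ]), 'grip_width': 1.001763659865594}
```

View pics/top0.png

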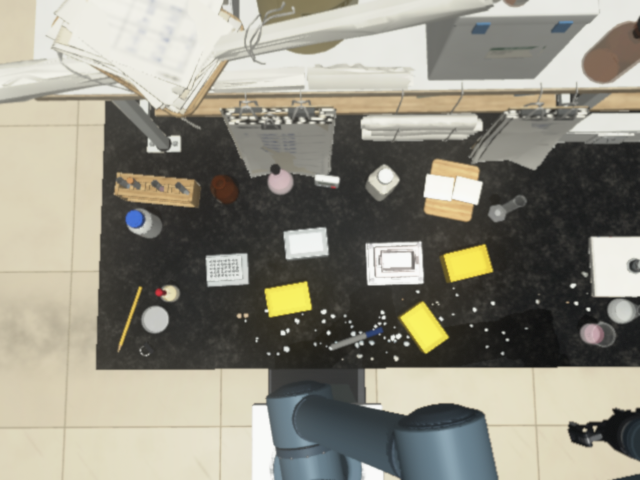

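View pics/side0.png

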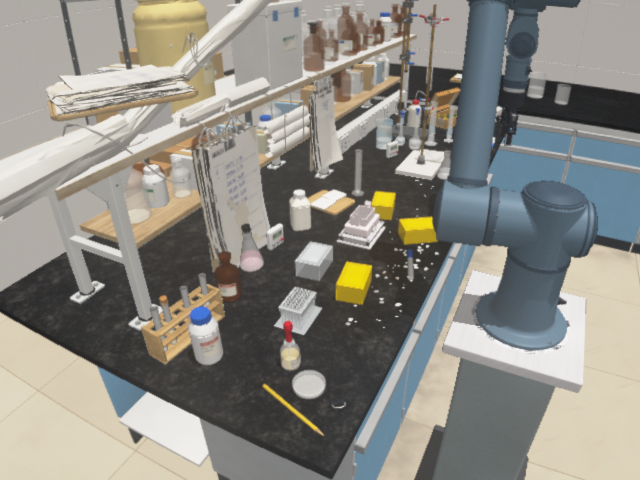

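Top view: the tray in its pack is at (228,269), the clear cover at (306,243), and the box on its stand at (395,262). The yellow look-alikes are at (289,299), (467,263) and (424,327), and the bystanders are the bottle (382,181), flask (280,180) and dropper (167,293). The side view agrees: tray (298,305), cover (314,260), box (362,228). I'll take the clear, colourless cover at (306,243) and check it in a close crop.

Run:
```python
from h import *
d=load('top'); im=d['img'][:,:,::-1]
c=im[215:315,195:435]; cv2.imwrite('pics/c1.png',cv2.resize(c,(792,330),interpolation=cv2.INTER_CUBIC))
np.set_printoptions(precision=4,suppress=True)
print(onz(d,[[228,266]],.054),onz(d,[[306,240]],.049),onz(d,[[395,260]],.095))
```

```text
[[0.4853 0.211  0.054 ]] [[0.5479 0.021  0.049 ]] [[ 0.4929 -0.1885  0.095 ]]
```

View pics/c1.png

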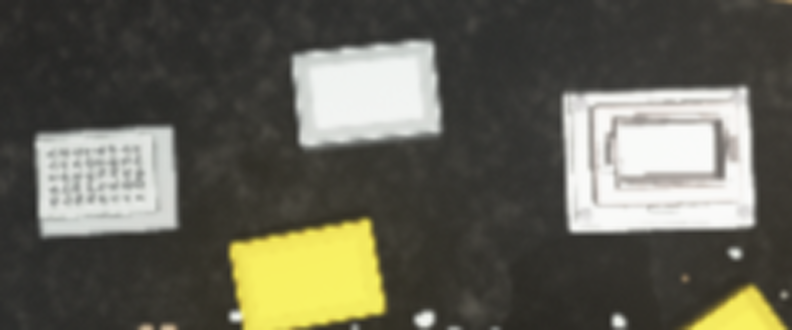

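```bash
cat >> h.py <<'E'
def plan(xyz,yaw,n=None,nx=8):
    "rows in tool axes from the measured pose to xyz, yaw"
    o=arm.get_obs(); p=np.array(o['tcp_pos']); y=o['tcp_rot'][2]; D=np.array(xyz)-p
    dy=(yaw-y+180)%360-180
    if n is None: n=int(np.ceil(max(np.hypot(*D[:2])/.0295,abs(D[2])/.0295,abs(dy)/3.95,1)))
    rows=[]
    for i in range(n):
        a=np.radians(y+dy*i/n); d=D/n
        rows.append([round(float(v),2) for v in ((np.cos(a)*d[0]+np.sin(a)*d[1])/.03,(np.sin(a)*d[0]-np.cos(a)*d[1])/.03,-d[2]/.03,-dy/n/4)])
    print('at',p.round(4),np.round(o['tcp_rot'],2),'f',np.round(o['ft_force'],1),'t',round(o['time'],2),'w',round(o['grip_width'],3))
    print(n)
    for i in range(0,n,8): print(rows[i:i+8])
E
python3 - <<'E'
from h import *
plan((.50,-.30,.25),50)
E
```

```text
at [ 0.1587 -0.5521  0.2306] [-1.7991e+02 -1.0000e-02  1.6030e+01] f [ 0.2 -0.3 -0.4] t 0.15 w 1.002
15
[[0.88, -0.33, -0.04, -0.57], [0.9, -0.29, -0.04, -0.57], [0.91, -0.26, -0.04, -0.57], [0.92, -0.22, -0.04, -0.57], [0.92, -0.19, -0.04, -0.57], [0.93, -0.15, -0.04, -0.57], [0.94, -0.11, -0.04, -0.57], [0.94, -0.08, -0.04, -0.57]]
[[0.94, -0.04, -0.04, -0.57], [0.94, -0.0, -0.04, -0.57], [0.94, 0.04, -0.04, -0.57], [0.94, 0.07, -0.04, -0.57], [0.94, 0.11, -0.04, -0.57], [0.93, 0.15, -0.04, -0.57], [0.92, 0.18, -0.04, -0.57]]
```

Emit:
arm_command(plan=[[0.9, -0.3, -0.05, -0.6], [0.9, -0.3, -0.05, -0.6], [0.9, -0.25, -0.05, -0.6], [0.9, -0.2, -0.05, -0.6], [0.9, -0.2, -0.05, -0.6], [0.9, -0.15, -0.05, -0.6], [0.95, -0.1, -0.05, -0.6], [0.95, -0.1, -0.05, -0.6]])

```text
time: 1.15
tcp_pos: [0.3394, -0.4172, 0.243]
tcp_rot: [-180.0, 0.0, 35.3]
ft_force: [-0.4, -0.2, -0.0]
grip_width: 0.999
```

Emit:
arm_command(plan=[[0.95, 0, -0.05, -0.6], [0.95, 0, -0.05, -0.6], [0.95, 0, -0.05, -0.6], [0.95, 0.1, 0, -0.6], [0.95, 0.1, 0, -0.6], [0.95, 0.15, 0, -0.6], [0.9, 0.2, 0, -0.6]])

```text
time: 2.02
tcp_pos: [0.4972, -0.2954, 0.2474]
tcp_rot: [-180.0, 0.0, 52.1]
ft_force: [-0.1, -1.2, 0.1]
grip_width: 0.995
```

Run:
```python
from h import *
grab('wrist','w1.png')
plan((.47,-.17,.25),90)
plan((.49,.19,.25),90)
```

```text
at [ 0.4995 -0.2933  0.2473] [-1.7999e+02 -1.5000e-01  5.2340e+01] f [ 1.6  0.9 -0.2] t 2.08 w 1.003
10
[[0.27, -0.33, -0.01, -0.94], [0.29, -0.31, -0.01, -0.94], [0.31, -0.29, -0.01, -0.94], [0.32, -0.27, -0.01, -0.94], [0.34, -0.25, -0.01, -0.94], [0.36, -0.23, -0.01, -0.94], [0.37, -0.2, -0.01, -0.94], [0.38, -0.18, -0.01, -0.94]]
[[0.39, -0.15, -0.01, -0.94], [0.4, -0.13, -0.01, -0.94]]
at [ 0.4995 -0.2933  0.2473] [-1.7999e+02 -1.5000e-01  5.2340e+01] f [ 1.6  0.9 -0.2] t 2.08 w 1.003
17
[[0.74, -0.59, -0.01, -0.55], [0.76, -0.56, -0.01, -0.55], [0.78, -0.54, -0.01, -0.55], [0.8, -0.5, -0.01, -0.55], [0.82, -0.47, -0.01, -0.55], [0.84, -0.44, -0.01, -0.55], [0.86, -0.41, -0.01, -0.55], [0.87, -0.37, -0.01, -0.55]]
[[0.88, -0.34, -0.01, -0.55], [0.9, -0.31, -0.01, -0.55], [0.91, -0.27, -0.01, -0.55], [0.92, -0.24, -0.01, -0.55], [0.93, -0.2, -0.01, -0.55], [0.93, -0.16, -0.01, -0.55], [0.94, -0.13, -0.01, -0.55], [0.94, -0.09, -0.01, -0.55]]
[[0.95, -0.06, -0.01, -0.55]]
```

Emit:
arm_command(plan=[[0.3, -0.3, 0, -0.95], [0.3, -0.3, 0, -0.95], [0.3, -0.3, 0, -0.95], [0.3, -0.3, 0, -0.95], [0.35, -0.25, 0, -0.95], [0.35, -0.2, 0, -0.95], [0.35, -0.2, 0, -0.95], [0.4, -0.2, 0, -0.95]])

```text
time: 3.08
tcp_pos: [0.4733, -0.1974, 0.2475]
tcp_rot: [-180.0, -0.0, 82.5]
ft_force: [-0.1, -0.0, -0.6]
grip_width: 1.0
```

Emit:
arm_command(plan=[[0.4, -0.1, 0, -0.9], [0.4, -0.1, 0, -0.9], [0, 0, 0, 0]])

```text
time: 3.45
tcp_pos: [0.4698, -0.1727, 0.2476]
tcp_rot: [-180.0, -0.0, 89.6]
ft_force: [-0.9, -0.6, 0.4]
grip_width: 0.998
```

Run:
```python
from h import *
d=grab('wrist','wbox.png'); np.savez('pics/wbox.npz',**d)
plan((.49,.185,.25),90)
```

```text
at [ 0.47   -0.1732  0.2477] [-1.7998e+02  1.0000e-02  8.9590e+01] f [ 0.1 -0.1  0.4] t 3.5 w 1.001
13
[[0.92, 0.04, -0.01, -0.01], [0.92, 0.05, -0.01, -0.01], [0.92, 0.05, -0.01, -0.01], [0.92, 0.05, -0.01, -0.01], [0.92, 0.05, -0.01, -0.01], [0.92, 0.05, -0.01, -0.01], [0.92, 0.05, -0.01, -0.01], [0.92, 0.05, -0.01, -0.01]]
[[0.92, 0.05, -0.01, -0.01], [0.92, 0.05, -0.01, -0.01], [0.92, 0.05, -0.01, -0.01], [0.92, 0.05, -0.01, -0.01], [0.92, 0.05, -0.01, -0.01]]
```

View pics/wbox.png

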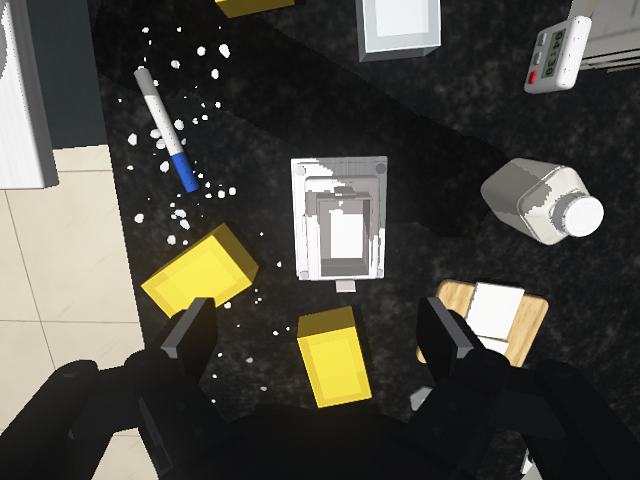

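The box is directly ahead: neck mouth about (345,235), hooks about (345,187) and (345,285), long side nearly along image rows. I'll zoom in to get the neck edges.

Run:
```python
from h import *
d=load('wbox'); im=d['img'][:,:,::-1]
c=im[150:300,280:400]; cv2.imwrite('pics/c2.png',cv2.resize(c,None,fx=4,fy=4,interpolation=cv2.INTER_CUBIC))
```

```text
(no output)
```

View pics/c2.png

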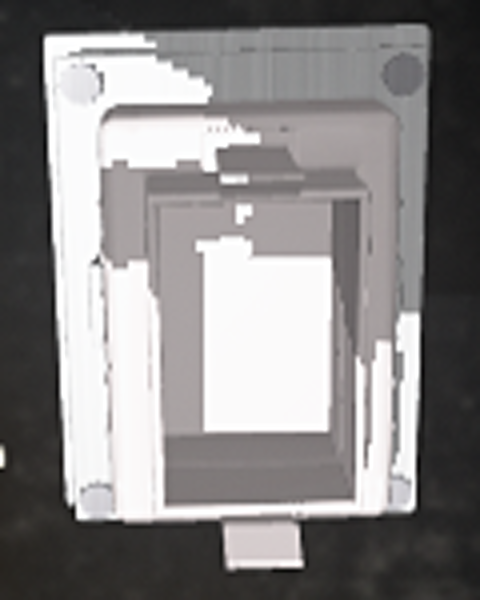

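Emit:
arm_command(plan=[[0.9, 0.05, 0, 0], [0.9, 0.05, 0, 0], [0.9, 0.05, 0, 0], [0.9, 0.05, 0, 0], [0.9, 0.05, 0, 0], [0.9, 0.05, 0, 0], [0.9, 0.05, 0, 0], [0.9, 0.05, 0, 0]])

```text
time: 4.5
tcp_pos: [0.484, 0.043, 0.2477]
tcp_rot: [180.0, 0.0, 89.5]
ft_force: [0.3, 0.0, 1.1]
grip_width: 1.002
```

Emit:
arm_command(plan=[[0.9, 0.05, 0, 0], [0.9, 0.05, 0, 0], [0.9, 0.05, 0, 0], [0.9, 0.05, 0, 0], [0, 0, 0, 0]])

```text
time: 5.12
tcp_pos: [0.4907, 0.1515, 0.2475]
tcp_rot: [180.0, 0.0, 89.7]
ft_force: [0.6, 0.4, 0.2]
grip_width: 1.0
```

Run:
```python
from h import *
d=grab('wrist'); np.savez('pics/wtray.npz',**d); im=d['img'][:,:,::-1]
print(proj(d,[[.4853,.211,.054]]))
plan((.49,.21,.25),90)
u,v=map(int,proj(d,[[.4853,.211,.054]])[0])
cv2.imwrite('pics/c3.png',cv2.resize(im[v-85:v+85,u-75:u+75],None,fx=3.5,fy=3.5,interpolation=cv2.INTER_CUBIC)); print(u-75,v-85)
```

```text
[[309.92452228 146.7472085 ]]
at [0.4906 0.1506 0.2475] [-1.7999e+02  5.0000e-02  8.9650e+01] f [0.1 0.3 1.4] t 5.17 w 1.001
3
[[0.66, -0.01, -0.03, -0.03], [0.66, -0.01, -0.03, -0.03], [0.66, -0.01, -0.03, -0.03]]
234 61
```

View pics/c3.png

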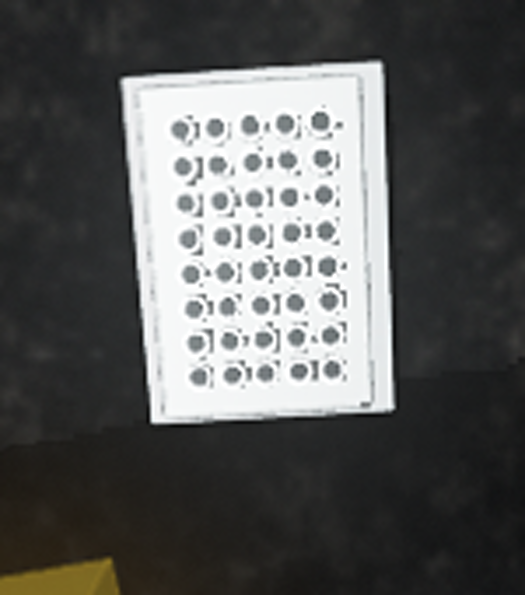

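Run:
```python
from h import *
np.set_printoptions(precision=4,suppress=True)
def rep(n,uv,z):
    p=onz(load(n),uv,z)[:,:2]; tl,tr,br,bl=p
    e=(tl+tr-bl-br)/2; x=(tr+br-tl-bl)/2
    print(n,'c',p.mean(0),'len',np.hypot(*e),'wid',np.hypot(*x),'ang long',np.degrees(np.arctan2(e[1],e[0])),'ang wid',np.degrees(np.arctan2(x[1],x[0])));return p
t=np.array([[182,128],[320,122],[332,370],[200,377]])/3.5+[234,61]
rep('wtray',t,.059)
q=np.array([[123,76],[383,62],[395,410],[151,424]])/3.5+[234,61]
rep('wtray',q,.054)
q=np.array([[138,88],[360,76],[373,405],[160,418]])/3.5+[234,61]
rep('wtray',q,.054)
b=np.array([[158,200],[362,196],[356,503],[163,505]])/4+[280,150]
print(rep('wbox',b,.08))
b=np.array([[44,36],[430,26],[415,513],[76,520]])/4+[280,150]
rep('wbox',b,.02)
print('hooks',onz(load('wbox'),np.array([[225,568],[302,568],[218,150],[295,150]])/4+[280,150],.095))
# hough-like check: cover in top
```

```text
wtray c [0.4837 0.2236] len 0.06337267763999063 wid 0.035560629659746615 ang long 92.85939925303224 ang wid 2.3136943699798813
wtray c [0.4847 0.2244] len 0.08999075668176233 wid 0.06737759428181238 ang long 92.74974152892092 ang wid 2.722074966489583
wtray c [0.4833 0.2236] len 0.08527651295022463 wid 0.058215904116887325 ang long 92.42050429727935 ang wid 2.8302038793984456
wbox c [ 0.4968 -0.1966] len 0.07578886769770228 wid 0.04675710933033786 ang long 90.93043536398987 ang wid 0.5104200379176506
[[ 0.4729 -0.159 ]
 [ 0.5194 -0.1583]
 [ 0.5209 -0.2344]
 [ 0.4738 -0.2345]]
wbox c [ 0.4964 -0.1958] len 0.13910312006708575 wid 0.10017890490762013 ang long 91.73962164647882 ang wid 1.0141004113503427
hooks [[ 0.4883 -0.2441  0.095 ]
 [ 0.5064 -0.2442  0.095 ]
 [ 0.4858 -0.1451  0.095 ]
 [ 0.5023 -0.1452  0.095 ]]
```

Both measurements check out. The tip grid comes to 63.4 x 35.6 mm, giving tray centre (.4835,.2236) and yaw 92.7. The neck mouth comes to 75.8 x 46.8 mm, giving box centre (.4966,-.1963) and yaw about 91. Next I'll move over the tray.

Run:
```python
from h import *
plan((.4835,.2236,.08),92.7)
```

```text
at [0.4906 0.1506 0.2475] [-1.7999e+02  5.0000e-02  8.9650e+01] f [0.1 0.3 1.4] t 5.17 w 1.001
6
[[0.41, -0.04, 0.93, -0.13], [0.41, -0.04, 0.93, -0.13], [0.41, -0.03, 0.93, -0.13], [0.41, -0.03, 0.93, -0.13], [0.41, -0.03, 0.93, -0.13], [0.41, -0.02, 0.93, -0.13]]
```

Emit:
arm_command(plan=[[0.81, -0.06, 0, -0.25], [0.81, -0.06, 0.5, -0.25], [0.81, -0.06, 0.9, -0.25], [0, 0, 0.9, 0], [0, 0, 0.9, 0], [0, 0, 0.9, 0], [0, 0, 0.9, 0], [0, 0, 0, 0]])

```text
time: 6.18
tcp_pos: [0.4824, 0.2217, 0.0958]
tcp_rot: [-179.7, 0.1, 92.5]
ft_force: [-1.4, -0.6, 0.2]
grip_width: 1.001
```

Run:
```python
from h import *
plan((.4835,.2236,.0265),92.7)
```

```text
at [0.4824 0.2217 0.0958] [-1.7973e+02  1.1000e-01  9.2520e+01] f [-1.4 -0.6  0.2] t 6.17 w 1.001
3
[[0.02, 0.01, 0.77, -0.01], [0.02, 0.01, 0.77, -0.01], [0.02, 0.01, 0.77, -0.01]]
```

Emit:
arm_command(plan=[[0.06, 0.03, 0.6, -0.05], [0, 0, 0.6, 0], [0, 0, 0.6, 0], [0, 0, 0.5, 0], [0, 0, 0, 0]])

```text
time: 6.8
tcp_pos: [0.4846, 0.2248, 0.0284]
tcp_rot: [-179.9, 0.0, 92.8]
ft_force: [0.3, -0.3, 0.4]
grip_width: 0.997
```

Emit:
arm_command(plan=[[0, 0, 0, 0], [0, 0, 0, 0], [0, 0, 0, 0], [0, 0, 0, 0], [0, 0, 0, 0], [0, 0, 0, 0], [0, 0, 0, 0], [0, 0, 0, 0]], gripper=255, newtons=45)

```text
time: 7.8
tcp_pos: [0.484, 0.2255, 0.0298]
tcp_rot: [-179.9, -0.0, 92.8]
ft_force: [-5.4, 0.1, 6.8]
grip_width: 0.672
```

Emit:
arm_command(plan=[[0, 0, -0.1, 0], [0, 0, -0.2, 0], [0, 0, -0.4, 0], [0, 0, -0.5, 0], [0, 0, -0.5, 0], [0, 0, -0.5, 0], [0, 0, -0.6, 0], [0, 0, -0.6, 0]])

```text
time: 8.8
tcp_pos: [0.4854, 0.2255, 0.1323]
tcp_rot: [179.9, -0.0, 92.8]
ft_force: [-0.3, -0.2, -1.5]
grip_width: 0.665
```

Emit:
arm_command(plan=[[0, 0, -0.7, 0], [0, 0, -0.7, 0], [0, 0, -0.6, 0], [0, 0, -0.4, 0], [0, 0, -0.2, 0], [0, 0, 0, 0]])

```text
time: 9.55
tcp_pos: [0.4851, 0.2254, 0.209]
tcp_rot: [180.0, -0.0, 92.8]
ft_force: [0.5, 0.1, -1.7]
grip_width: 0.667
```

Run:
```python
from h import *
d=grab('wrist'); np.savez('pics/wheld.npz',**d)
s=grab('side'); u,v=map(int,proj(s,[list(arm.get_obs()['tcp_pos'])])[0]); print(u,v)
c=cv2.resize(s['img'][v-70:v+60,u-90:u+90,::-1],None,fx=3,fy=3,interpolation=cv2.INTER_CUBIC)
w=d['img'][:,:,::-1][180:480,100:540]
w=cv2.resize(w,(int(440*390/300),390))
cv2.imwrite('pics/c4.png',cv2.resize(np.hstack([c,w]),(800,int(390*800/(c.shape[1]+w.shape[1])))))
plan((.4965,-.185,.16),91)
```

```text
293 242
at [0.4846 0.2252 0.2081] [-1.7994e+02  2.0000e-02  9.2830e+01] f [ 0.9 -0.3 -1.5] t 9.65 w 0.667
14
[[-0.98, -0.02, 0.11, 0.03], [-0.98, -0.02, 0.11, 0.03], [-0.98, -0.02, 0.11, 0.03], [-0.98, -0.01, 0.11, 0.03], [-0.98, -0.01, 0.11, 0.03], [-0.98, -0.01, 0.11, 0.03], [-0.98, -0.01, 0.11, 0.03], [-0.98, -0.0, 0.11, 0.03]]
[[-0.98, -0.0, 0.11, 0.03], [-0.98, 0.0, 0.11, 0.03], [-0.98, 0.0, 0.11, 0.03], [-0.98, 0.0, 0.11, 0.03], [-0.98, 0.01, 0.11, 0.03], [-0.98, 0.01, 0.11, 0.03]]
```

View pics/c4.png

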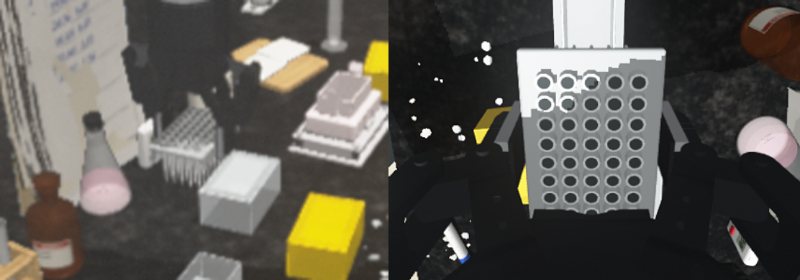

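The tray is held and looks level in both views (side crop about (185,140), wrist crop holes (545,81) to (635,197)). I'll work out its offset from the TCP.

Run:
```python
from h import *
np.set_printoptions(precision=4,suppress=True)
d=load('wheld'); g=cv2.cvtColor(d['img'],cv2.COLOR_RGB2GRAY)
k=.935
def f(p): return (np.array(p,float)-[388.5,0])/k+[100,180]
uv=np.array([f(p) for p in [(545,81),(638,82),(635,197),(550,198)]],np.float32).reshape(-1,1,2)
# refine as dark blob centroids
out=[]
for (u,v) in uv.reshape(-1,2):
    u,v=int(round(u)),int(round(v)); w=g[v-8:v+9,u-8:u+9]; m=(w<70).astype(np.uint8)
    n,l,s,c=cv2.connectedComponentsWithStats(m); j=1+np.argmin([np.hypot(*(c[i]-8)) for i in range(1,n)]); out.append(c[j]+[u-8,v-8]); print((u,v),out[-1],s[j,4])
for z in(.230,.2373,.244):
    p=onz(d,np.array(out),z)[:,:2]; tl,tr,br,bl=p
    e=(tl+tr-bl-br)/2; x=(tr+br-tl-bl)/2
    c=p.mean(0)-e/5*1.0
    print(z,'c',c,'len(45)',np.hypot(*e),'wid(36)',np.hypot(*(tr-tl)),np.hypot(*(br-bl)),'ang',np.degrees(np.arctan2(e[1],e[0])))
```

```text
Traceback (most recent call last):
ValueError: attempt to get argmin of an empty sequence
```

```bash
cat > held.py <<'E'
from h import *
np.set_printoptions(precision=4,suppress=True)
def held(d,tcpz,off=.0292):
    k=.935; g=cv2.cvtColor(d['img'],cv2.COLOR_RGB2GRAY); out=[]
    for p in [(545,81),(638,82),(635,197),(550,198)]:
        u,v=np.round((np.array(p,float)-[388.5,0])/k+[100,180]).astype(int)
        w=g[v-9:v+10,u-9:u+10]; t,m=cv2.threshold(w,0,1,cv2.THRESH_BINARY_INV+cv2.THRESH_OTSU)
        n,l,s,c=cv2.connectedComponentsWithStats(m); j=1+np.argmin([np.hypot(*(c[i]-9)) for i in range(1,n)]); out.append(c[j]+[u-9,v-9]); print((u,v),out[-1],s[j,4],t)
    for z in tcpz+off+np.array([-.006,0,.006]):
        p=onz(d,np.array(out),z)[:,:2]; tl,tr,br,bl=p
        e=(tl+tr-bl-br)/2; c=p.mean(0)-e/5
        print(round(z,4),'c',c,'len(45)',np.hypot(*e),'wid(36)',np.hypot(*(tr-tl)),np.hypot(*(br-bl)),'ang',np.degrees(np.arctan2(e[1],e[0])))
E
python3 -c "
from held import *
held(load('wheld'),.2083)"
```

```text
(np.int64(267), np.int64(267)) [265.4966 268.2483] 145 183.0
(np.int64(367), np.int64(268)) [367.3642 268.2517] 151 107.0
(np.int64(364), np.int64(391)) [361.1515 391.4444] 99 90.0
(np.int64(273), np.int64(392)) [272.0918 391.551 ] 98 93.0
0.2315 c [0.4863 0.2121] len(45) 0.05739631132592352 wid(36) 0.03829707308326555 0.038281103518090186 ang 92.88099167824673
0.2375 c [0.4861 0.2166] len(45) 0.05454065139823521 wid(36) 0.03639166462712593 0.036376489601639354 ang 92.8809916782467
0.2435 c [0.4859 0.2211] len(45) 0.05168499147054693 wid(36) 0.03448625617098649 0.03447187568518857 ang 92.88099167824664
```

Emit:
arm_command(plan=[[-0.5, 0, 0, 0], [-0.9, -0.02, 0, 0], [-0.95, -0.02, 0, 0], [-0.95, -0.02, 0, 0], [-0.95, -0.02, 0, 0], [-0.95, -0.02, 0, 0], [-0.95, -0.01, 0, 0], [-0.95, -0.01, 0, 0]])

```text
time: 10.65
tcp_pos: [0.4912, 0.0107, 0.2083]
tcp_rot: [-179.9, 0.0, 92.8]
ft_force: [0.7, -0.2, -1.9]
grip_width: 0.673
```

Emit:
arm_command(plan=[[-0.95, 0, 0, 0], [-0.95, 0, 0, 0], [-0.95, 0, 0, 0], [-0.95, 0, 0, 0.1], [-0.95, 0, 0, 0.1], [-0.9, 0, 0, 0.1], [-0.7, 0, 0, 0.1], [-0.4, 0, 0, 0]])

```text
time: 11.65
tcp_pos: [0.5001, -0.1911, 0.2085]
tcp_rot: [-180.0, -0.0, 91.2]
ft_force: [-0.2, 0.4, -0.5]
grip_width: 0.67
```

Run:
```python
from h import *
plan((.4965,-.196,.2),91)
d=grab('wrist'); np.savez('pics/wb2.npz',**d)
im=d['img'][:,:,::-1]
cv2.imwrite('pics/c5.png',im[120:480,120:520])
```

```text
at [ 0.5001 -0.1911  0.2085] [-1.7997e+02 -1.0000e-02  9.1160e+01] f [-0.2  0.4 -0.5] t 11.65 w 0.67
1
[[-0.16, -0.12, 0.28, 0.04]]
```

View pics/c5.png

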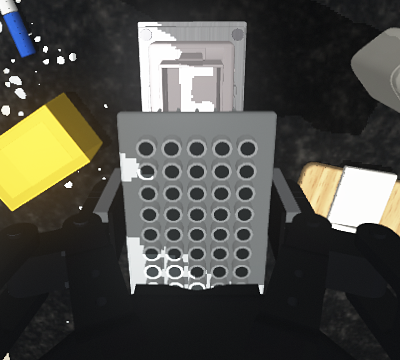

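Run:
```python
from h import *
d=load('wb2'); im=d['img'][:,:,::-1]
cv2.imwrite('pics/c6.png',cv2.resize(im[135:240,230:405],None,fx=4.5,fy=4.5,interpolation=cv2.INTER_CUBIC))
```

```text
(no output)
```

View pics/c6.png

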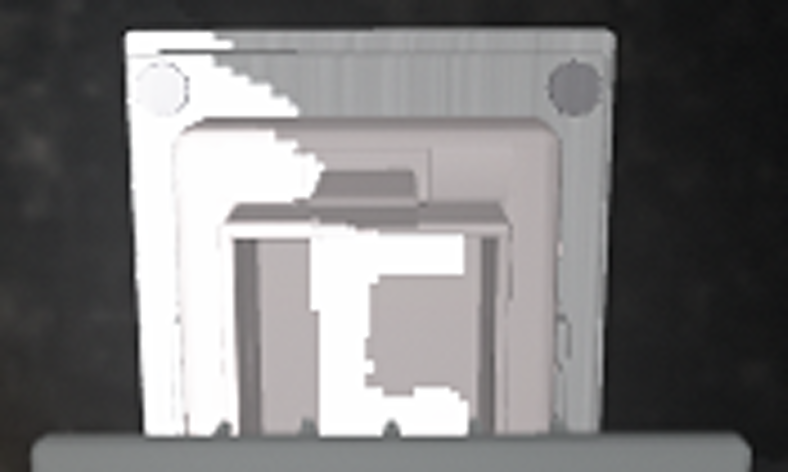

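Run:
```python
from h import *
np.set_printoptions(precision=4,suppress=True)
d=load('wb2')
for n,p,z in [('neck out',[(220,226),(511,226)],.08),('neck in',[(234,238),(501,238)],.08),('hook',[(313,222),(418,222)],.083),('stand',[(125,32),(615,30)],.02),('base ledge',[(176,135),(557,135)],.055),('tray',[(33,440),(750,437)],.234)]:
    q=onz(d,np.array(p)/4.5+[230,135],z); print(n,q[:,:2].ravel(),'mid',q.mean(0)[:2],'w',np.hypot(*(q[1]-q[0])[:2]),'ang',np.degrees(np.arctan2(*(q[1]-q[0])[1::-1])))
# tips in this image
uv=np.array([(146,149),(247,148),(242,271),(152,272)])+[120,120]
p=onz(d,uv,.2085+.0302)[:,:2];tl,tr,br,bl=p;e=(tl+tr-bl-br)/2
print('tray c',p.mean(0)-e/12,np.hypot(*e),np.hypot(*(tr-tl)),'ang',np.degrees(np.arctan2(e[1],e[0])))
```

```text
neck out [ 0.4703 -0.1581  0.5211 -0.1571] mid [ 0.4957 -0.1576] w 0.05082377233323304 ang 1.131997309792063
neck in [ 0.4727 -0.1601  0.5194 -0.1592] mid [ 0.4961 -0.1597] w 0.046731484804830775 ang 1.1339842335789811
hook [ 0.4867 -0.1566  0.5048 -0.1562] mid [ 0.4957 -0.1564] w 0.01811589069034378 ang 1.1317123376511151
stand [ 0.4447 -0.128   0.5457 -0.1256] mid [ 0.4952 -0.1268] w 0.10103270713721589 ang 1.3491754404219696
base ledge [ 0.4595 -0.1452  0.531  -0.1438] mid [ 0.4953 -0.1445] w 0.07150804014790355 ang 1.1256866466964237
tray [ 0.4717 -0.15    0.5283 -0.1486] mid [ 0.5    -0.1493] w 0.05661442714511913 ang 1.4006242338264527
tray c [ 0.5008 -0.1924] 0.053654939414798236 0.035573363415926644 ang 91.34907798469034
```

Box centre from this view is (.4966,-.1970), yaw 91.1, which agrees with the first look. The tray sits (+0.6,-1.2) mm from the TCP, so I need the TCP at (.496,-.1955). I'll lower to just above the neck with that shift.

Emit:
arm_command(plan=[[-0.15, -0.14, 0, 0], [0, 0, 0.5, 0], [0, 0, 0.7, 0], [0, 0, 0.7, 0], [0, 0, 0.6, 0], [0, 0, 0.3, 0], [0, 0, 0.1, 0], [0, 0, 0, 0]])

```text
time: 12.7
tcp_pos: [0.4966, -0.1943, 0.122]
tcp_rot: [180.0, 0.0, 91.2]
ft_force: [0.4, 0.1, -0.6]
grip_width: 0.669
```

Run:
```python
from h import *
arm.get_image('side')
plan((.496,-.1955,.085),91.1)
```

```text
at [ 0.4968 -0.1945  0.1223] [1.7995e+02 3.0000e-02 9.1240e+01] f [ 0.9 -0.  -0.3] t 12.75 w 0.671
2
[[-0.02, -0.01, 0.62, 0.02], [-0.02, -0.01, 0.62, 0.02]]
```

Emit:
arm_command(plan=[[-0.03, -0.02, 0.3, 0], [0, 0, 0.4, 0], [0, 0, 0.4, 0], [0, 0, 0.3, 0], [0, 0, 0.1, 0], [0, 0, 0, 0]])

```text
time: 13.5
tcp_pos: [0.4958, -0.1953, 0.0766]
tcp_rot: [-180.0, -0.0, 91.2]
ft_force: [0.2, -0.4, -0.1]
grip_width: 0.665
```

Emit:
arm_command(plan=[[0, 0, 0.05, 0], [0, 0, 0.05, 0], [0, 0, 0, 0]])

```text
time: 13.88
tcp_pos: [0.4959, -0.1953, 0.0739]
tcp_rot: [180.0, 0.0, 91.2]
ft_force: [-1.2, 0.8, -1.2]
grip_width: 0.672
```

Emit:
arm_command(plan=[[0, 0, 0.07, 0], [0, 0, 0, 0]])

```text
time: 14.12
tcp_pos: [0.4957, -0.1953, 0.0715]
tcp_rot: [-180.0, -0.0, 91.2]
ft_force: [-0.2, -0.3, -1.0]
grip_width: 0.668
```

Emit:
arm_command(plan=[[0, 0, 0.07, 0], [0, 0, 0, 0]])

```text
time: 14.38
tcp_pos: [0.4959, -0.1953, 0.0696]
tcp_rot: [180.0, 0.0, 91.2]
ft_force: [0.4, 0.5, -0.6]
grip_width: 0.669
```

Emit:
arm_command(plan=[[0, 0, 0.04, 0], [0, 0, 0, 0]])

```text
time: 14.62
tcp_pos: [0.496, -0.1954, 0.0686]
tcp_rot: [180.0, 0.0, 91.2]
ft_force: [1.1, 0.4, 1.2]
grip_width: 0.669
```

Emit:
arm_command(plan=[[0, 0, 0.04, 0], [0, 0, 0, 0]])

```text
time: 14.88
tcp_pos: [0.4962, -0.1955, 0.0674]
tcp_rot: [180.0, 0.0, 91.2]
ft_force: [0.3, 0.6, 2.9]
grip_width: 0.67
```

Emit:
arm_command(plan=[[0, 0, 0.04, 0], [0, 0, 0, 0]])

```text
time: 15.12
tcp_pos: [0.4962, -0.1955, 0.0663]
tcp_rot: [180.0, 0.0, 91.2]
ft_force: [-0.1, 1.8, 4.0]
grip_width: 0.669
```

Emit:
arm_command(plan=[[0, 0, 0.04, 0], [0, 0, 0, 0]])

```text
time: 15.38
tcp_pos: [0.4963, -0.1956, 0.0652]
tcp_rot: [179.9, 0.0, 91.2]
ft_force: [-0.7, 1.0, 5.5]
grip_width: 0.666
```

Emit:
arm_command(plan=[[0, 0, 0.04, 0], [0, 0, 0, 0]])

```text
time: 15.62
tcp_pos: [0.4964, -0.1957, 0.0642]
tcp_rot: [179.9, 0.0, 91.2]
ft_force: [0.2, 1.2, 7.2]
grip_width: 0.667
```

Emit:
arm_command(plan=[[0, 0, 0.04, 0], [0, 0, 0, 0]])

```text
time: 15.88
tcp_pos: [0.4965, -0.1957, 0.0633]
tcp_rot: [179.9, 0.1, 91.2]
ft_force: [-0.7, 1.5, 8.3]
grip_width: 0.668
```

Emit:
arm_command(plan=[[0, 0, 0.04, 0], [0, 0, 0, 0]])

```text
time: 16.12
tcp_pos: [0.4967, -0.1958, 0.0623]
tcp_rot: [179.9, 0.1, 91.2]
ft_force: [-1.0, 0.5, 10.6]
grip_width: 0.666
```

Run:
```python
from h import *
d=grab('wrist'); s=grab('side')
u,v=map(int,proj(s,[[.496,-.196,.08]])[0])
a=cv2.resize(s['img'][v-35:v+40,u-45:u+45,::-1],(400,333),interpolation=cv2.INTER_CUBIC)
b=cv2.resize(d['img'][170:400,210:430,::-1],(360,376)); b=b[:333]
cv2.imwrite('pics/c7.png',np.hstack([a,b]))
```

```text
(no output)
```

View pics/c7.png

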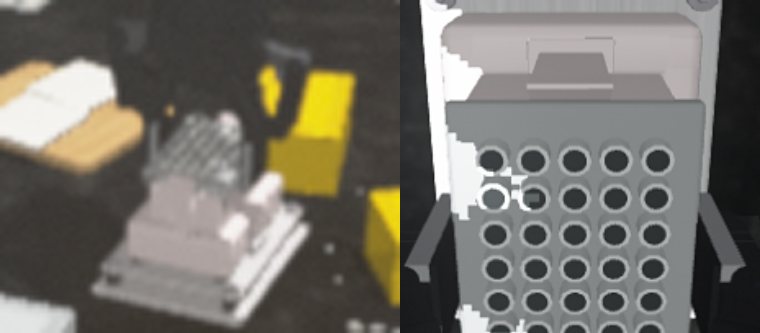

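Run:
```python
from h import *
np.set_printoptions(precision=4,suppress=True)
d=load('wrist')
def o(p): return (np.array(p,float)-[400,0])/(360/220)+[210,170]
z=.0623+.0172
for n,p,zz in [('tray far corners',[(446,101),(706,101)],z+.007),('tray tips row0',[(491,160),(658,160)],z+.013),('hook head',[(530,86),(613,86)],z+.008),('hook top?',[(545,54),(602,54)],z+.01),('neck end',[(480,72),(655,72)],.06),('ledge',[(441,25),(702,25)],.05)]:
    q=onz(d,o(p),zz); print(n,q[:,:2].ravel(),'mid',q.mean(0)[:2],'w',np.hypot(*(q[1]-q[0])[:2]))
im=d['img'];
```

```text
tray far corners [ 0.4681 -0.1547  0.5252 -0.1535] mid [ 0.4966 -0.1541] w 0.05702678803805907
tray tips row0 [ 0.4786 -0.1659  0.5145 -0.1652] mid [ 0.4965 -0.1655] w 0.03591364680895878
hook head [ 0.4867 -0.1506  0.5045 -0.1503] mid [ 0.4956 -0.1504] w 0.017860056174186994
hook top? [ 0.4899 -0.1431  0.5018 -0.1429] mid [ 0.4959 -0.143 ] w 0.011851902714633952
neck end [ 0.4715 -0.1547  0.5176 -0.1537] mid [ 0.4945 -0.1542] w 0.04613646428240075
ledge [ 0.4594 -0.1441  0.5313 -0.1426] mid [ 0.4953 -0.1434] w 0.07187074811656595
```

Emit:
arm_command(plan=[[0, -0.03, 0, 0], [0, 0, 0.03, 0], [0, 0, 0, 0]])

```text
time: 16.6
tcp_pos: [0.4966, -0.196, 0.0619]
tcp_rot: [179.8, 0.1, 91.2]
ft_force: [-0.1, 2.3, 12.0]
grip_width: 0.668
```

Emit:
arm_command(plan=[[0, 0, 0.04, 0], [0, 0, 0, 0]])

```text
time: 16.85
tcp_pos: [0.4967, -0.1961, 0.0609]
tcp_rot: [179.8, 0.1, 91.2]
ft_force: [-1.2, 1.4, 13.4]
grip_width: 0.668
```

Emit:
arm_command(plan=[[0, 0, 0.04, 0], [0, 0, 0, 0]])

```text
time: 17.1
tcp_pos: [0.4968, -0.1962, 0.06]
tcp_rot: [179.8, 0.1, 91.2]
ft_force: [-0.7, 2.0, 14.4]
grip_width: 0.668
```

Emit:
arm_command(plan=[[0, 0, 0.04, 0], [0, 0, 0, 0]])

```text
time: 17.35
tcp_pos: [0.4969, -0.1962, 0.059]
tcp_rot: [179.8, 0.1, 91.2]
ft_force: [-1.5, 2.0, 15.4]
grip_width: 0.664
```

Emit:
arm_command(plan=[[0, 0, 0.04, 0], [0, 0, 0, 0]])

```text
time: 17.6
tcp_pos: [0.4968, -0.1958, 0.0568]
tcp_rot: [179.8, 0.1, 91.2]
ft_force: [1.0, 0.6, 6.7]
grip_width: 0.671
```

Emit:
arm_command(plan=[[0, 0, 0.04, 0], [0, 0, 0, 0]])

```text
time: 17.85
tcp_pos: [0.4968, -0.1959, 0.0557]
tcp_rot: [179.8, 0.1, 91.2]
ft_force: [2.0, 2.0, 10.3]
grip_width: 0.668
```

Emit:
arm_command(plan=[[0, 0, 0.04, 0], [0, 0, 0, 0]])

```text
time: 18.1
tcp_pos: [0.4968, -0.1959, 0.0548]
tcp_rot: [179.8, 0.1, 91.2]
ft_force: [-0.2, 1.7, 11.9]
grip_width: 0.671
```

The force fell from 15.4 to 6.7 N and then rose along the stand's spring line. That fits both hooks clicking with the tray home. Now I'll unload, release and rise to check.

Emit:
arm_command(plan=[[0, 0, -0.08, 0], [0, 0, -0.06, 0], [0, 0, 0, 0]])

```text
time: 18.48
tcp_pos: [0.4964, -0.1959, 0.058]
tcp_rot: [179.8, 0.1, 91.2]
ft_force: [3.1, 0.2, 4.7]
grip_width: 0.668
```

Emit:
arm_command(plan=[[0, 0, 0, 0], [0, 0, 0, 0], [0, 0, 0, 0], [0, 0, 0, 0], [0, 0, 0, 0], [0, 0, 0, 0]], gripper=0)

```text
time: 19.23
tcp_pos: [0.4949, -0.1954, 0.0573]
tcp_rot: [180.0, 0.0, 91.2]
ft_force: [-0.1, 0.3, -0.9]
grip_width: 1.0
```

Emit:
arm_command(plan=[[0, 0, -0.2, 0], [0, 0, -0.5, 0], [0, 0, -0.9, 0], [0, 0, -0.9, 0], [-0.3, 0, -0.9, 0], [-0.6, 0, -0.9, 0], [-0.6, 0, -0.5, 0], [0, 0, 0, 0]])

```text
time: 20.23
tcp_pos: [0.4971, -0.2419, 0.2037]
tcp_rot: [179.8, 0.2, 91.1]
ft_force: [0.2, -0.4, -0.4]
grip_width: 0.997
```

Run:
```python
from h import *
d=grab('wrist'); np.savez('pics/wseat.npz',**d)
P=[[.4965,-.197,.084]]; u,v=map(int,proj(d,P)[0]); print(u,v,arm.get_obs()['tcp_pos'])
u0,v0=max(u-75,0),max(v-95,0); print(u0,v0)
cv2.imwrite('pics/c8.png',cv2.resize(d['img'][v0:v0+170,u0:u0+150,::-1],None,fx=3.5,fy=3.5,interpolation=cv2.INTER_CUBIC))
```

```text
315 171 [ 0.49634796 -0.24072666  0.20234045]
240 76
```

View pics/c8.png

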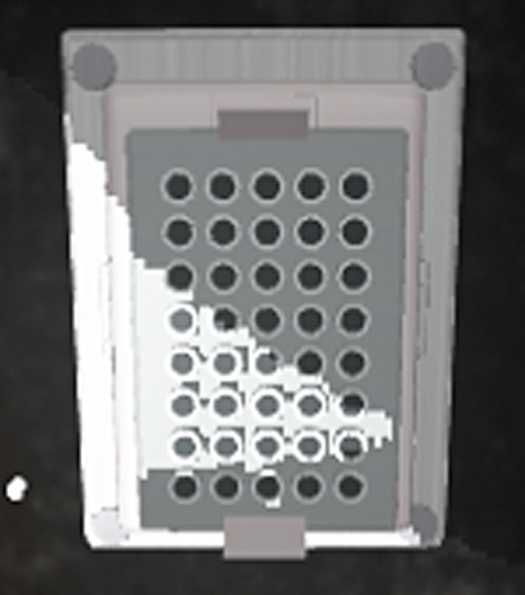

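The crop shows both hooks over the plate, at (263,125) and (265,537), with the tips all present and level. I'll check the level with numbers and move on to the cover.

Run:
```python
from h import *
np.set_printoptions(precision=4,suppress=True)
d=load('wseat')
t=np.array([[179,186],[355,186],[350,487],[184,487]])/3.5+[240,76]
p=onz(d,t,.089)[:,:2]; tl,tr,br,bl=p; e=(tl+tr-bl-br)/2
print('tray c',p.mean(0),'len',np.hypot(*e),'far w',np.hypot(*(tr-tl)),'near w',np.hypot(*(br-bl)),'ang',np.degrees(np.arctan2(e[1],e[0])))
plan((.545,-.01,.22),96)
```

```text
tray c [ 0.4971 -0.1978] len 0.0632528508163493 far w 0.03586169672061836 near w 0.03627495166643379 ang 91.10708152696749
at [ 0.4963 -0.2407  0.2023] [179.89   0.05  91.18] f [ 0.   0.5 -0.9] t 20.27 w 0.998
8
[[0.96, 0.22, -0.07, -0.15], [0.95, 0.23, -0.07, -0.15], [0.95, 0.24, -0.07, -0.15], [0.95, 0.25, -0.07, -0.15], [0.95, 0.26, -0.07, -0.15], [0.94, 0.27, -0.07, -0.15], [0.94, 0.28, -0.07, -0.15], [0.94, 0.29, -0.07, -0.15]]
```

Emit:
arm_command(plan=[[0.9, 0.2, -0.1, -0.15], [0.95, 0.25, -0.1, -0.15], [0.95, 0.25, -0.1, -0.15], [0.95, 0.25, -0.05, -0.15], [0.95, 0.25, -0.05, -0.15], [0.95, 0.25, -0.05, -0.15], [0.9, 0.3, -0.05, -0.15], [0.9, 0.3, 0, -0.15]])

```text
time: 21.28
tcp_pos: [0.5434, -0.0116, 0.2155]
tcp_rot: [-179.9, -0.0, 96.1]
ft_force: [0.5, -0.6, -0.6]
grip_width: 1.002
```

Run:
```python
from h import *
np.set_printoptions(precision=4,suppress=True)
arm.get_image('side'); arm.get_image('side')
d=grab('wrist','w9.png'); np.savez('pics/wcov.npz',**d); im=d['img']
print(arm.get_obs()['tcp_pos'])
u,v=proj(d,[[.548,.021,.049]])[0]; print(u,v)
hsv=cv2.cvtColor(im,cv2.COLOR_RGB2HSV)
for t in (120,150,170,190,210,230):
    m=((hsv[...,2]>t)&(hsv[...,1]<60)).astype(np.uint8)
    n,l,s,c=cv2.connectedComponentsWithStats(m); k=l[int(v),int(u)]
    if k==0: print(t,'none'); continue
    cn=max(cv2.findContours((l==k).astype(np.uint8),0,2)[0],key=cv2.contourArea)
    q=cv2.approxPolyDP(cn,.03*cv2.arcLength(cn,True),True).reshape(-1,2)
    print(t,s[k],q.tolist()); p=onz(d,q,.049)[:,:2]
    print('   ',p.mean(0),[round(float(np.hypot(*(p[i]-p[i-1]))),4) for i in range(len(p))])
print([int(x) for x in im[int(v),:,1][200:460:4]])
print([int(x) for x in im[:,int(u),1][0:420:5]])
```

```text
[ 0.5434 -0.0119  0.2155]
324.9848452900544 181.71678213884545
120 [ 282  116   80  119 8974] [[283, 116], [284, 233], [354, 234], [361, 117]]
    [0.5436 0.0242] [0.0663, 0.1039, 0.0654, 0.1041]
150 [ 282  116   80  119 8924] [[283, 116], [284, 233], [355, 233], [361, 118]]
    [0.5438 0.0242] [0.0663, 0.1039, 0.0663, 0.1023]
170 [ 282  116   80  118 8890] [[283, 116], [284, 232], [355, 233], [361, 118]]
    [0.5438 0.0245] [0.0663, 0.1029, 0.0662, 0.1023]
190 [ 282  116   80  118 8865] [[282, 117], [284, 232], [355, 233], [361, 118]]
    [0.5436 0.0243] [0.0672, 0.1021, 0.0662, 0.1023]
210 [ 282  117   80  117 8798] [[282, 117], [284, 232], [355, 233], [361, 118]]
    [0.5436 0.0243] [0.0672, 0.1021, 0.0662, 0.1023]
230 [ 289  121   60  101 4871] [[290, 121], [295, 220], [344, 221], [348, 132]]
    [0.5423 0.0262] [0.0505, 0.0873, 0.0452, 0.0792]
[38, 38, 37, 39, 36, 34, 33, 31, 31, 30, 34, 34, 33, 34, 35, 39, 40, 41, 45, 46, 48, 249, 210, 229, 250, 249, 249, 249, 249, 249, 248, 248, 248, 248, 248, 248, 248, 226, 218, 215, 45, 47, 46, 45, 44, 40, 36, 32, 32, 33, 26, 25, 26, 23, 20, 19, 22, 24, 19, 18, 18, 19, 15, 17, 18]
[27, 32, 30, 27, 29, 30, 33, 34, 26, 28, 27, 28, 27, 42, 45, 40, 42, 41, 36, 42, 40, 45, 48, 42, 221, 228, 229, 249, 249, 249, 249, 249, 249, 249, 249, 249, 248, 249, 248, 248, 248, 248, 248, 247, 241, 214, 212, 50, 48, 45, 42, 38, 39, 41, 36, 34, 35, 34, 40, 39, 32, 33, 34, 42, 31, 40, 37, 37, 34, 44, 42, 36, 41, 30, 34, 31, 37, 34, 33, 28, 30, 34, 23, 20]
```

Run:
```python
from h import *
d=load('wcov'); p=onz(d,[[283,116.5],[284,233],[355,233.5],[361,117.5]],.049)[:,:2]
tl,bl,br,tr=p; e=(tl+tr-bl-br)/2; x=(tr+br-tl-bl)/2
a=np.degrees(np.arctan2(e[1],e[0])),90+np.degrees(np.arctan2(x[1],x[0])); print(p.mean(0),a)
plan((*p.mean(0),.2155),np.mean(a))
```

```text
[0.5438066  0.02411626] (np.float64(95.21085973493967), np.float64(95.72298087615575))
at [ 0.5434 -0.0119  0.2155] [-1.7989e+02 -2.0000e-02  9.6200e+01] f [-0.7 -0.9  0.2] t 21.43 w 1.0
2
[[0.6, 0.07, -0.0, 0.09], [0.6, 0.07, -0.0, 0.09]]
```

Emit:
arm_command(plan=[[0.6, 0.06, 0.3, 0.1], [0.6, 0.06, 0.8, 0.1], [0, 0, 1, 0], [0, 0, 1, 0], [0, 0, 1, 0], [0, 0, 0.7, 0], [0, 0, 0.4, 0], [0, 0, 0, 0]])

```text
time: 22.42
tcp_pos: [0.5432, 0.0223, 0.0595]
tcp_rot: [-179.9, -0.0, 95.2]
ft_force: [-0.1, -0.8, -0.6]
grip_width: 0.999
```

Run:
```python
from h import *
plan((.5438,.0241,.0095),95.5)
```

```text
at [0.5432 0.0223 0.0595] [-1.7987e+02 -1.0000e-02  9.5200e+01] f [-0.1 -0.8 -0.6] t 22.43 w 0.999
2
[[0.03, 0.01, 0.83, -0.04], [0.03, 0.01, 0.83, -0.04]]
```

Emit:
arm_command(plan=[[0.04, 0.02, 0.5, -0.05], [0, 0, 0.5, 0], [0, 0, 0.4, 0], [0, 0, 0.2, 0], [0, 0, 0, 0]])

```text
time: 23.05
tcp_pos: [0.5442, 0.0239, 0.0117]
tcp_rot: [-179.9, -0.0, 95.4]
ft_force: [-1.0, -0.1, -0.5]
grip_width: 1.001
```

Emit:
arm_command(plan=[[0, 0, 0, 0], [0, 0, 0, 0], [0, 0, 0, 0], [0, 0, 0, 0], [0, 0, 0, 0], [0, 0, 0, 0], [0, 0, 0, 0]], gripper=255, newtons=25)

```text
time: 23.92
tcp_pos: [0.5453, 0.0238, 0.0128]
tcp_rot: [179.9, 0.0, 95.4]
ft_force: [-0.1, -0.1, 6.4]
grip_width: 0.792
```

Emit:
arm_command(plan=[[0, 0, -0.2, 0], [0, 0, -0.5, 0], [0, 0, -0.8, 0], [0, 0, -0.9, 0], [0, 0, -0.9, 0], [0, 0, -0.9, 0], [0, 0, -0.7, 0], [0, 0, -0.3, 0]])

```text
time: 24.92
tcp_pos: [0.5455, 0.0238, 0.1702]
tcp_rot: [179.9, 0.0, 95.4]
ft_force: [-0.7, -0.0, -1.4]
grip_width: 0.793
```

Run:
```python
from h import *
plan((.4965,-.19,.18),91.1)
d=grab('wrist'); np.savez('pics/wch.npz',**d); im=d['img']
print([int(x) for x in im[300,:,1][180:460:3]])
```

```text
at [0.5455 0.0238 0.1702] [1.7986e+02 3.0000e-02 9.5430e+01] f [-0.7 -0.  -1.4] t 24.93 w 0.793
8
[[-0.87, -0.29, -0.04, 0.14], [-0.87, -0.28, -0.04, 0.14], [-0.87, -0.27, -0.04, 0.14], [-0.88, -0.26, -0.04, 0.14], [-0.88, -0.25, -0.04, 0.14], [-0.88, -0.25, -0.04, 0.14], [-0.88, -0.24, -0.04, 0.14], [-0.88, -0.23, -0.04, 0.14]]
[46, 40, 36, 36, 32, 34, 36, 40, 38, 40, 49, 58, 87, 222, 238, 205, 203, 203, 203, 203, 205, 206, 206, 212, 241, 246, 246, 246, 246, 246, 246, 246, 247, 247, 246, 246, 246, 246, 246, 246, 246, 245, 245, 245, 245, 245, 245, 245, 244, 245, 245, 245, 244, 244, 244, 244, 244, 243, 243, 243, 243, 243, 243, 243, 243, 242, 242, 238, 211, 208, 207, 208, 205, 204, 204, 205, 205, 240, 198, 84, 45, 49, 48, 39, 32, 30, 31, 32, 31, 27, 26, 98, 17, 39]
```

Run:
```python
from h import *
d=load('wch'); im=d['img']; hsv=cv2.cvtColor(im,cv2.COLOR_RGB2HSV)
m=((hsv[...,2]>130)&(hsv[...,1]<60)).astype(np.uint8)
n,l,s,c=cv2.connectedComponentsWithStats(m); k=l[300,320]; print(s[k])
cn=max(cv2.findContours((l==k).astype(np.uint8),0,2)[0],key=cv2.contourArea)
q=cv2.approxPolyDP(cn,.02*cv2.arcLength(cn,True),True).reshape(-1,2); print(q.tolist())
top=q[q[:,1]<s[k][1]+30]; 
for z in(.2064,):print(onz(d,top,z))
```

```text
[  210   210   214   207 38131]
[[421, 211], [210, 213], [241, 416], [393, 415]]
[[0.57414789 0.07888965 0.2064    ]
 [0.50742742 0.07195895 0.2064    ]]
```

Emit:
arm_command(plan=[[-0.5, -0.2, 0, 0.15], [-0.85, -0.3, 0, 0.15], [-0.9, -0.3, 0, 0.15], [-0.9, -0.3, 0, 0.15], [-0.9, -0.25, 0, 0.15], [-0.9, -0.25, 0, 0.15], [-0.9, -0.2, 0, 0.1], [-0.9, -0.2, 0, 0.1]])

```text
time: 25.98
tcp_pos: [0.4944, -0.1832, 0.1669]
tcp_rot: [-179.8, -0.0, 91.0]
ft_force: [0.9, 0.3, -1.1]
grip_width: 0.794
```

Run:
```python
from h import *
plan((.4962,-.1972,.125),91.1)
```

```text
at [ 0.4944 -0.1832  0.1669] [-1.7985e+02 -5.0000e-02  9.0950e+01] f [ 0.9  0.3 -1.1] t 25.98 w 0.794
2
[[-0.23, 0.03, 0.7, -0.02], [-0.23, 0.03, 0.7, -0.02]]
```

Emit:
arm_command(plan=[[-0.45, 0.06, 0, 0], [0, 0, 0.4, 0], [0, 0, 0.6, 0], [0, 0, 0.4, 0], [0, 0, 0.1, 0], [0, 0, 0, 0]])

```text
time: 26.72
tcp_pos: [0.4983, -0.1949, 0.1232]
tcp_rot: [-180.0, -0.0, 91.1]
ft_force: [-0.3, 0.1, -0.6]
grip_width: 0.793
```

Run:
```python
from h import *
arm.get_image('side'); 
d=grab('wrist'); np.savez('pics/wpre.npz',**d)
plan((.4965,-.1972,.0683),91.1)
cv2.imwrite('pics/c9.png',cv2.resize(d['img'][130:440,200:440,::-1],None,fx=1.9,fy=1.9,interpolation=cv2.INTER_CUBIC))
```

```text
at [ 0.4988 -0.1954  0.1239] [1.7994e+02 4.0000e-02 9.1050e+01] f [ 0.2 -0.1 -1.2] t 26.82 w 0.792
2
[[-0.03, -0.04, 0.93, -0.01], [-0.03, -0.04, 0.93, -0.01]]
```

Emit:
arm_command(plan=[[-0.06, -0.08, 0, 0], [0, 0, 0.1, 0], [0, 0, 0.3, 0], [0, 0, 0.2, 0], [0, 0, 0, 0]])

```text
time: 27.45
tcp_pos: [0.4952, -0.1968, 0.1043]
tcp_rot: [-179.9, -0.1, 91.0]
ft_force: [-0.4, -0.8, -0.2]
grip_width: 0.793
```

Emit:
arm_command(plan=[[0, 0, 0.1, 0], [0, 0, 0.2, 0], [0, 0, 0.2, 0], [0, 0, 0.2, 0], [0, 0, 0, 0]])

```text
time: 28.08
tcp_pos: [0.4954, -0.1969, 0.0836]
tcp_rot: [-179.9, -0.0, 91.0]
ft_force: [0.5, 0.7, -0.9]
grip_width: 0.794
```

Emit:
arm_command(plan=[[0, 0.03, 0.1, 0], [0, 0, 0.15, 0], [0, 0, 0.12, 0], [0, 0, 0, 0]])

```text
time: 28.58
tcp_pos: [0.4965, -0.197, 0.0728]
tcp_rot: [-180.0, -0.0, 91.0]
ft_force: [-0.8, -0.9, -1.9]
grip_width: 0.791
```

Emit:
arm_command(plan=[[0, 0, 0.05, 0], [0, 0, 0.05, 0], [0, 0, 0, 0]])

```text
time: 28.95
tcp_pos: [0.4968, -0.1971, 0.0701]
tcp_rot: [-180.0, 0.0, 91.0]
ft_force: [0.6, 0.8, -1.4]
grip_width: 0.798
```

Emit:
arm_command(plan=[[0, 0, 0.05, 0], [0, 0, 0.04, 0], [0, 0, 0, 0]])

```text
time: 29.32
tcp_pos: [0.4969, -0.1972, 0.0675]
tcp_rot: [180.0, 0.0, 91.0]
ft_force: [0.1, 0.1, 0.1]
grip_width: 0.794
```

Emit:
arm_command(plan=[[0, 0, 0.04, 0], [0, 0, 0, 0]])

```text
time: 29.58
tcp_pos: [0.4969, -0.1972, 0.0665]
tcp_rot: [180.0, 0.0, 91.0]
ft_force: [-0.5, 1.7, 2.1]
grip_width: 0.789
```

The cover touched down at TCP z about .068, as predicted (.0683). Next I'll release and back off.

Emit:
arm_command(plan=[[0, 0, 0, 0], [0, 0, 0, 0], [0, 0, 0, 0], [0, 0, 0, 0], [0, 0, 0, 0]], gripper=0)

```text
time: 30.2
tcp_pos: [0.4968, -0.1972, 0.0663]
tcp_rot: [-180.0, 0.0, 91.0]
ft_force: [-0.1, 0.1, -0.3]
grip_width: 1.002
```

Emit:
arm_command(plan=[[0, 0, -0.2, 0], [0, 0, -0.5, 0], [0, 0, -0.9, 0], [0, 0, -0.9, 0], [-0.3, 0, -0.9, 0], [-0.6, 0, -0.9, 0], [-0.6, 0, -0.5, 0], [0, 0, 0, 0]])

```text
time: 31.2
tcp_pos: [0.4988, -0.2437, 0.2127]
tcp_rot: [179.8, 0.1, 90.9]
ft_force: [-0.5, 0.0, -0.7]
grip_width: 1.002
```

Run:
```python
from h import *
s=grab('side'); d=grab('wrist'); print(arm.get_obs()['tcp_pos'],arm.get_obs()['grip_width'])
u,v=map(int,proj(s,[[.4965,-.197,.08]])[0])
a=cv2.resize(s['img'][v-40:v+45,u-50:u+50,::-1],(400,340),interpolation=cv2.INTER_CUBIC)
u,v=map(int,proj(d,[[.4965,-.197,.1]])[0]); v0=max(v-100,0)
print(u-100,v0)
b=cv2.resize(d['img'][v0:v0+170,u-100:u+100,::-1],(400,340),interpolation=cv2.INTER_CUBIC)
cv2.imwrite('pics/c10.png',np.hstack([a,b]))
```

```text
[ 0.49752115 -0.24177339  0.21040968] 1.002654240496522
214 72
```

View pics/c10.png

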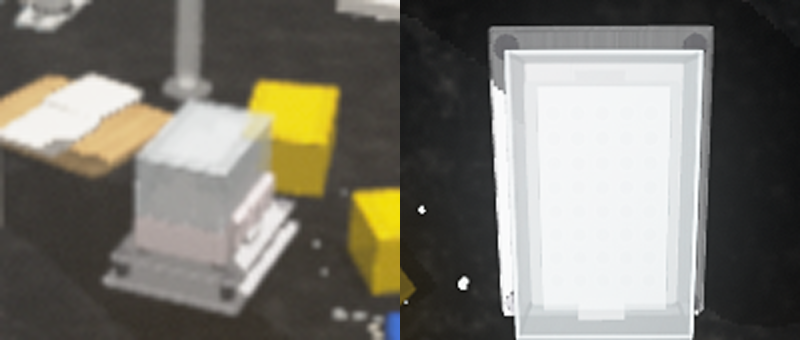

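Both views show the cover squarely on the box's ledge (side crop (200,170), wrist crop corners (505,52), (703,50), (692,338), (517,338)), with the tray and hooks inside. One check of its level and height, then hand in.

Run:
```python
from h import *
d=load('wrist'); t=(np.array([[505,52],[703,50],[692,338],[517,338]])-[400,0])/2+[214,72]
p=onz(d,t,.1045)[:,:2]; tl,tr,br,bl=p
print(p.mean(0),np.hypot(*(tr-tl)),np.hypot(*(br-bl)),np.hypot(*((tl+tr-bl-br)/2)))
o=arm.get_obs(); print(o['time'],o['ft_force'])
if abs(np.hypot(*(tr-tl))-np.hypot(*(br-bl)))<.003: print(arm.finish_job())
```

```text
[ 0.49774773 -0.19689489] 0.0669839835664036 0.06644437764293089 0.10229622370318663
31.3 [ 0.09004254 -0.44082446 -0.28638915]
the job is handed in; nothing more can be done
None
```

The tray is clicked home on the box, the cover is fully down over it, and the job was handed in at 31.3 s with the gripper open and clear of everything.

- **Tray:** I lifted it level out of the refill pack and pushed it straight down in small steps, about 1 mm each once it met the hooks. The read-out push peaked at 15.4 N, then fell to 6.7 N at the click. I pressed on to 11.9 N before letting go. A close picture showed both hooks over the plate. The two ends measured 35.9 and 36.3 mm wide (36 mm expected), so it sits level within measuring error.
- **Cover:** I used the clear one and left the yellow look-alikes alone. It touched the ledge at a tool height of about 68 mm, as predicted. I pressed it with about 2 N and let go.
- **Last checks:** The cover's top edges measured 67.0 and 66.4 mm wide and 102.3 mm long at the expected height (true size 68 x 104 mm). That puts it level and down, centred within about 1 mm of the box.
- **Disagreements:** My position estimates for the box differed by 1–2 mm between looks, which is within the play. A sideways correction of about 1 mm during the push did not show in the measured position. The tray clicked in all the same.
- **Not checked:** I did not look at the bystanders again, but none of the moves went near them.

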